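# Prove the earth-leakage breaker, then hold the ground pinion over the demagnetiser

### The arm

A 6-joint arm with a two-finger parallel gripper is mounted at the origin on the work surface. World frame = base frame: x ahead of the robot, y to its left, z up, the work surface at z = 0. Lengths are in m, angles in rad, forces in N, time in s.
With the tool pointing down it reaches from about 0.375 to 0.9 m from the base axis. Payload 3.1 kg.
Tool frame: the origin (TCP) lies midway between the tips of the shut fingers; the grasp point (between the pads) lies 19 mm behind it; z points along the fingers, y is the line along which they close (so a half turn about z gives the same grasp; the last joint's range is limited). The gripper opens to 85 mm and grips with 20 to 120 N. Pads are 22 mm wide; open, the fingers measure 114 mm over their backs; the gripper's body (76 mm by 85 mm) begins 54 mm behind the grasp point. The pads swing forward as they close: fully open they stand 13 mm farther back than shut.
Start: joints at [1.05, 0.527, 1.433, -0, 1.181, -0.178], TCP at [0.21, 0.589, 0.231] pointing down, gripper open.
Joint ranges: [-3.08, 3.08], [-0.75, 2.2], [0.22, 2.44], [-1.43, 4.57], [0, 2.65], [-2.85, 2.85]. Speed limits (rad/s): [2.79, 2.79, 3.14, 3.14, 3.14, 3.14].

### API

Orientations are given as a unit quaternion [x, y, z, w].
In Python, from station import manip gives the robot as it stands. The module is installed in compiled form; this text tells all that it offers.
- The arm moves only by the tool apply_moves, never from a script. Its arguments are lists of equal length, an entry for each row: "claw": the gripper's target within -1 to 1 (fully open at 1, half-way at 0, shut at -1); "travel": the shift along the tool's x, y, z scaled (see below), a list of three; "turn": the turn, a rotation vector about the tool's x, y, z scaled (see below), a list of three. In form: {"claw": [claw, ...], "travel": [[dx, dy, dz], ...], "turn": [[rx, ry, rz], ...]}. A call has 1 to 5 rows; each row is the pose to reach, as a shift and turn from the pose commanded when the call began, along the tool's axes at that moment, turning the shorter way round; what a row does not reach only later rows make up. The controller multiplies each number of a shift by 800 mm and each number of a turn by 180 degrees. A row lasts 1/12 s, in which the tool goes at most 41.7 mm and 7.16 degrees, less where a joint would pass 70% of its speed; a pose out of reach is approached as far as the arm can. A call with a number of a shift or a turn outside -1 to 1 is refused whole. A call with a gripper value outside its range is refused whole. The fingers move at their own pace and stop on an object; "newtons" is the grip in N (left out, the last holds). Time passes only in rows, so rows that repeat a pose let the fingers close. It gives the time, the measured TCP pose, the force, the opening and the grip force at its end, in the units of the state.
- manip.sense(): the state, without advancing time (a new reading comes with each control period).
- manip.snapshot(name): name is "scene" or "top"; returns a dict with "pixels" (400x640x3 uint8, red, green, blue), "depth" (400x640 float32, m along the optical axis (not along the pixel's ray), 0 where there is no reading), "intrinsics" (3x3 intrinsics, pixels), "k1" (the pictures are not rectified: a ray, as slopes to the right and down, at radius r is drawn at 1 + k1 r^2 times it, then the intrinsics apply), "R" (3x3) and "t" (3): a world point X has camera coordinates R X + t. Camera axes: x right, y down, z forward; pixel columns grow to the right and rows downward; lengths in m; the calibration is good to about 2 mm. A picture is of the moment at which its call begins.
- manip.sign_off(): hands the job in; it is judged then, once.
The state is a dict: "t": time; "q": joint angles; "qd": joint speeds; "tau": joint torques, N m; "tcp_pos": TCP position; "tool_rot": TCP orientation; "force": force on the tool from outside, world axes, zero at the start; "ft_torque": the same for the moment, N m; "finger_gap": opening from 0.0 (shut) to 1.0 (fully open); "gripper_force": force on a finger pad.
Only numpy, scipy, OpenCV 4.12 (cv2) and the standard library are available. Lean on these libraries where they do the work, as an engineer would, in place of code of your own. Each camera call takes 0.05 s, during which the arm holds its last target. There are 200 camera calls.

### The job

The bright, ground pinion shaft has to be demagnetised: first prove the supply by pressing the yellow test button on the bench console's breaker until the lever drops, then lift the lever fully back up. Then take the bright pinion out of its wooden carrier, carry it over the standing sleeves and hold it level and still about 10 mm above the middle of the demagnetiser's plate, lengthwise so that it bridges both poles, never touching the plate, which would mark the ground teeth, and finish while still holding it there, ready for me to switch the field on. Leave the rusty pinion and everything else on the bench where it is.

Things in the scene. Friction and masses are not known exactly. Their poses are not given: they have to be found in the camera images.
- console: fixed grey sloping bench supply box, 170 deep x 200 wide; front 50 mm high, rising at 25 degrees to 127 mm behind. Origin: centre of its underside; x points (level) from the low front to the back, z up. A black breaker, 150 (up-slope) x 92 mm, lies in the middle of the slope, 22 mm proud; round the lever it has a raised nose 66 x 46 mm, 10 mm higher
- rcd_test (a joint): travel of the yellow test button, m: 0 out, 0.005 fully in; it springs back by itself. It takes about 3 N; the lever trips when the button is nearly fully in
- test_top (a point): centre of the top of the yellow round test button, 14 mm diameter, which stands 10 mm proud of the breaker's face, on the lower part of the breaker. Its x axis points up the 25 degree slope, y across to the left as seen from the low front edge, z out of the sloping face (the button is pressed along -z)
- rcd_lever (a joint): breaker lever, rad: 0 = fully up (on, leaning up-slope, about upright), 0.84 = dropped (off, leaning down-slope towards the low front edge). Over-centre spring: it snaps to whichever end it is nearer, about 0.5 N at the tip holds it there
- lever_tip (a point): middle of the end of the white red-banded lever, 20 mm wide across the slope, 9 mm thick, 42 mm long from its pivot. The pivot lies 62 mm up-slope of and 30 mm right (-y) of the test button, level with the breaker's face and 10 mm below the nose's top. The tip is 17 mm up-slope of the pivot when up, 17 mm down-slope when dropped, 38 mm out from the breaker's face both times
- pinion: bright steel ground pinion shaft to be held, about 0.6 kg: spur gear 40 mm diameter x 40 mm long in the middle, bearing seats 25 mm diameter x 22 mm each side, then ends 20 mm diameter; 140 mm long overall. Origin: on its axis at mid-length, its centre of mass; its x axis is the shaft axis (both ends alike). It lies level in the carrier, axis 50 mm above the bench, with room beside the gear
- rough_pinion: rust-brown unfinished pinion shaft of the same shape, in the other place of the carrier: leave it
- carrier: fixed wooden carrier, 210 x 120 mm, base board 12 mm thick; two notched rails (12 mm thick, 68 mm apart, along its x, up to 49 mm high at the notches) carry the shafts by their bearing seats. The shafts lie along its y axis at x = -50 and +50 mm; which shaft is where varies. Origin: centre of its underside
- demag: fixed dark green plate demagnetiser, 120 (its x) x 190 (its y) x 105 mm high. Origin: centre of its underside
- plate_top (a point): centre of the demagnetiser's steel top plate, at its surface 105 mm above the bench. The plate is 110 (x) x 178 (y) mm: two steel poles side by side along y, with a narrow brass strip running along x between them; z up. The shaft's axis belongs along y, across the brass strip
- sleeve0: rusty loose steel sleeve standing upright between carrier and demagnetiser, 50 mm diameter, 80 mm tall; origin at the centre of its foot
- sleeve1: the same, 70 mm tall
- sleeve2: the same, 80 mm tall
- flange: loose steel hub flange, 90 mm diameter, 32 mm high, beyond the demagnetiser; origin at the centre of its underside
- oil: yellow oil bottle, 64 mm diameter, 170 mm tall, beyond the demagnetiser; origin at the centre of its underside
- spanner: spanner, 190 mm long, lying on the bench beyond the carrier
There are look-alikes about, which are no part of the job. What is meant by the pinion is not orange or pink, and is the smaller of those in its own colour.

How it is judged:
On the way, in this order (a step that is already met when the one before it is completed fails the run):
1. the test button is pressed in and the lever has dropped (value of joint rcd_test above 0.0025 m and value of joint rcd_lever above 0.7 rad), for 0.04 s.
2. the lever is fully up again, with the button out (value of joint rcd_test below 0.0015 m and value of joint rcd_lever below 0.08 rad), for 0.2 s.
3. the bright pinion is lifted clear of its carrier in the fingers (height (world z) of pinion above 0.1 m and contact force between the fingers and pinion above 3 N), for 0.2 s.
At the end, for the whole second after the job is handed in: Lever up and button out; the bright pinion held still in the fingers, its gear 2 to 18 mm clear of the plate and not touching it, its middle within 14 mm of over the plate's centre, its axis within 8 degrees of the plate's long direction and within 5.5 degrees of level (all of step 2 and z of pinion in the frame of plate_top between 0.022 and 0.038 m and horizontal distance between pinion and plate_top below 0.014 m and angle between the x axis of pinion and the y axis of plate_top, either way round below 0.14 rad and angle between pinion's own x axis and vertical between 1.47 and 1.67 rad and contact force between the fingers and pinion above 3 N and contact force between pinion and demag below 0.1 N and linear speed of pinion below 0.02 m/s and angular speed of pinion below 0.2 rad/s); the arm keeps its last pose, push and grip.
It fails at once if the pinion touches the demagnetiser (contact force between pinion and demag above 0.5 N).
It fails at once if the pinion is dragged low past the sleeves instead of being carried over their tops (world y of pinion above -0.24 m and height (world z) of pinion below 0.1 m).
It fails at once if the rusty pinion is disturbed (distance of rough_pinion from where it was at the start of the episode above 0.015 m).
It fails at once if something else on the bench is knocked or moved (distance of any of sleeve0, sleeve1, sleeve2, flange, oil, spanner from where it was at the start of the episode above 0.015 m).
It also fails if it takes over 59 s, if anything falls off the work surface, if the arm or the gripper's body presses on something with over 40 N, if the wrist force passes 120 N, or if a joint passes its speed limit or range.

## Working session

There is one attempt and no reset: what is moved stays moved. The work goes in short steps, Python scripts to look and compute and a tool call to move; the robot and the scene stay as the last step left them, time stands still between calls to the robot, and variables do not carry over. Pictures are saved under pics/ and viewed, at most 10 in all, crops included, and the job is handed in when it is done.

Besides the shell and the picture viewer there is one more tool, called after ">>>" as name(argument=value, ...) on one line, values as JSON. apply_moves: Moves the arm, as the interface text tells. Shifts and turns lie within -1 to 1; 1 stands for 800 mm of shift or 180 degrees of turn. Its arguments: {"type":"object","properties":{"claw":{"type":"array","items":{"type":"number"}},"travel":{"type":"array","items":{"type":"array","items":{"type":"number"}}},"turn":{"type":"array","items":{"type":"array","items":{"type":"number"}}},"newtons":{"type":"number"}},"required":["claw","travel","turn"]}

```bash
mkdir -p pics
cat > h.py <<'E'
import numpy as np, cv2
from station import manip
def snap(n):
    s=manip.snapshot(n); np.savez(n+'.npz',**{k:np.asarray(v) for k,v in s.items()}); return s
def load(n): return dict(np.load(n+'.npz'))
def pts(s,uv):
    """pixels -> undistorted slopes"""
    K=s['intrinsics']; d=np.array([float(s['k1']),0,0,0,0])
    return cv2.undistortPoints(np.array(uv,float).reshape(-1,1,2),K,d).reshape(-1,2)
def world(s):
    """world point per pixel by depth"""
    v,u=np.mgrid[0:400,0:640]; p=pts(s,np.stack([u,v],-1)); z=s['depth'].reshape(-1,1)
    c=np.hstack([p*z,z]); w=(c-s['t'])@s['R']; w[z[:,0]==0]=np.nan
    return w.reshape(400,640,3)
def plane(s,uv,z):
    p=pts(s,uv); d=np.hstack([p,np.ones((len(p),1))])@s['R']; o=-s['R'].T@s['t']
    return o+d*((z-o[2])/d[:,2:3])
E
python3 - <<'E'
from h import *
for n in('scene','top'):
    s=snap(n); cv2.imwrite(f'pics/{n}.png',s['pixels'][...,::-1]); print(n,(-s['R'].T@s['t']).round(3),s['R'].round(2).tolist(),s['k1'],(s['depth']>0).mean())
st=manip.sense(); print(st)
E
```

```text
scene [0.965 0.195 0.987] [[-0.55, 0.84, 0.01], [0.7, 0.46, -0.54], [-0.46, -0.29, -0.84]] -0.024867110453361325 0.99612890625
top [ 0.192 -0.065  1.573] [[0.03, -1.0, 0.01], [-0.98, -0.03, -0.2], [0.2, -0.01, -0.98]] -0.15879336978205044 0.99608203125
{'t': 0.1, 'q': array([ 1.04949142e+00,  5.28382935e-01,  1.43376064e+00, -4.78480838e-05,
        1.18141661e+00, -1.78509188e-01]), 'qd': array([-0.00037099, -0.00024347, -0.00246586,  0.00070907, -0.00103647,
        0.0009477 ]), 'tau': array([-5.65889077e-04, -4.43303311e+01, -1.78586107e+01, -2.60711595e-04,
        3.89125751e-03,  1.51271644e-05]), 'tcp_pos': array([0.20974082, 0.58807366, 0.2304298 ]), 'tool_rot': array([ 1.70550839e-01,  9.85348387e-01, -9.31738009e-04, -3.16461419e-04]), 'force': array([ 0.18863355, -0.28790082,  0.18445368]), 'ft_torque': array([-0.03881269, -0.02923582, -0.0015166 ]), 'gripper_force': 0.0, 'finger_gap': 1.001294599443965}
```

View pics/scene.png

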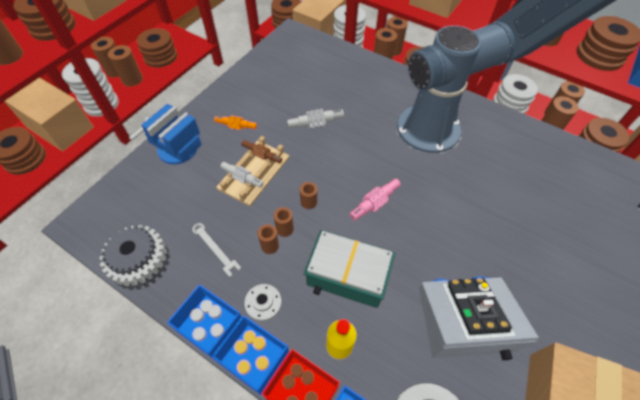

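View pics/top.png

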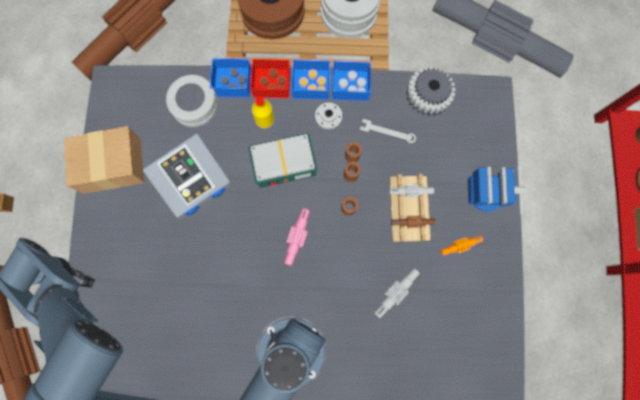

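The scene view shows the bright pinion in its carrier at (240,174), which is (411,190) in the top view. The rusty pinion is at (262,150), the demagnetiser at (350,265) and the console at (480,310) with the yellow button at (484,286).

Things that could be taken for the pinion, by scene pixel:
- bright shaft in the carrier (240,174): chosen
- larger grey shaft loose on the bench (316,118)
- rusty (262,150)
- orange (235,122)
- pink (375,198)

Run:
```python
from h import *
a=load('scene');b=load('top')
c=lambda s,y0,y1,x0,x1:cv2.resize(s['pixels'][y0:y1,x0:x1,::-1],(390,290),interpolation=cv2.INTER_CUBIC)
cv2.imwrite('pics/c1.png',np.vstack([np.hstack([c(a,120,210,205,325),c(b,165,250,360,475)]),np.hstack([c(a,265,360,415,545),c(b,130,220,135,255)])]))
for n,s in(('scene',a),('top',b)):
    w=world(s); hsv=cv2.cvtColor(s['pixels'],cv2.COLOR_RGB2HSV)
    h,sat,v=[hsv[...,i].astype(int) for i in range(3)]
    zz=w[...,2]; on=(abs(w[...,0])<1)&(abs(w[...,1])<.8)
    def rep(name,m,k=3):
        N,L,S,C=cv2.connectedComponentsWithStats(m.astype(np.uint8))
        for i in sorted(range(1,N),key=lambda i:-S[i,4])[:k]:
            mm=L==i; 
            if S[i,4]<8: continue
            print(n,name,S[i,4],C[i].round(0),np.nanmedian(w[mm],0).round(3),'z95',np.nanpercentile(zz[mm],95).round(3))
    rep('yellow',(h>20)&(h<35)&(sat>150)&(v>120)&(zz>.02)&on,5)
    rep('rust',(h<14)&(sat>70)&(v<170)&(zz>.015)&(zz<.2)&on,7)
    rep('plate',(sat<50)&(zz>.095)&(zz<.115)&on,3)
    rep('bright',(sat<40)&(v>120)&(zz>.035)&(zz<.09)&on,5)
```

```text
scene yellow 706 [340. 341.] [0.77  0.126 0.112] z95 0.133
scene yellow 113 [256. 341.] [ 0.858 -0.044  0.031] z95 0.035
scene yellow 77 [349. 263.] [0.6   0.046 0.104] z95 0.107
scene yellow 72 [241. 347.] [ 0.886 -0.067  0.032] z95 0.034
scene yellow 34 [243. 368.] [ 0.918 -0.036  0.022] z95 0.024
scene rust 877 [275. 229.] [ 0.613 -0.172  0.064] z95 0.081
scene rust 521 [616.  30.] [-0.893  0.421  0.017] z95 0.02
scene rust 367 [297. 377.] [0.863 0.073 0.031] z95 0.035
scene rust 363 [308. 194.] [ 0.466 -0.165  0.056] z95 0.071
scene rust 342 [295. 371.] [0.846 0.043 0.045] z95 0.067
scene rust 313 [260. 151.] [ 0.419 -0.365  0.059] z95 0.068
scene rust 202 [501.   6.] [-0.725 -0.018  0.055] z95 0.084
scene plate 1566 [369. 268.] [0.586 0.092 0.104] z95 0.107
scene plate 1498 [331. 256.] [ 0.61  -0.     0.104] z95 0.107
scene plate 1244 [465. 317.] [0.581 0.316 0.105] z95 0.114
scene bright 976 [139. 262.] [ 0.873 -0.394  0.059] z95 0.075
scene bright 748 [439. 296.] [0.545 0.262 0.072] z95 0.088
scene bright 693 [426. 393.] [0.749 0.325 0.067] z95 0.07
scene bright 526 [502. 293.
[... 479 characters left out ...]
   0.068] z95 0.075
top rust 56 [281.  81.] [0.88  0.064 0.033] z95 0.039
top rust 43 [273.  73.] [0.915 0.094 0.023] z95 0.026
top rust 43 [264.  81.] [0.884 0.123 0.021] z95 0.028
top rust 38 [253.  75.] [0.898 0.158 0.044] z95 0.061
top plate 978 [267. 161.] [0.582 0.091 0.105] z95 0.11
top plate 955 [297. 154.] [ 0.606 -0.004  0.105] z95 0.11
top plate 889 [183. 172.] [0.525 0.33  0.105] z95 0.114
top bright 1741 [191.  99.] [0.795 0.356 0.07 ] z95 0.076
top bright 1199 [196. 188.] [0.487 0.294 0.068] z95 0.088
top bright 995 [431.  91.] [ 0.841 -0.43   0.066] z95 0.089
top bright 582 [396. 293.] [ 0.193 -0.321  0.042] z95 0.054
top bright 366 [411. 191.] [ 0.511 -0.364  0.061] z95 0.071
```

View pics/c1.png

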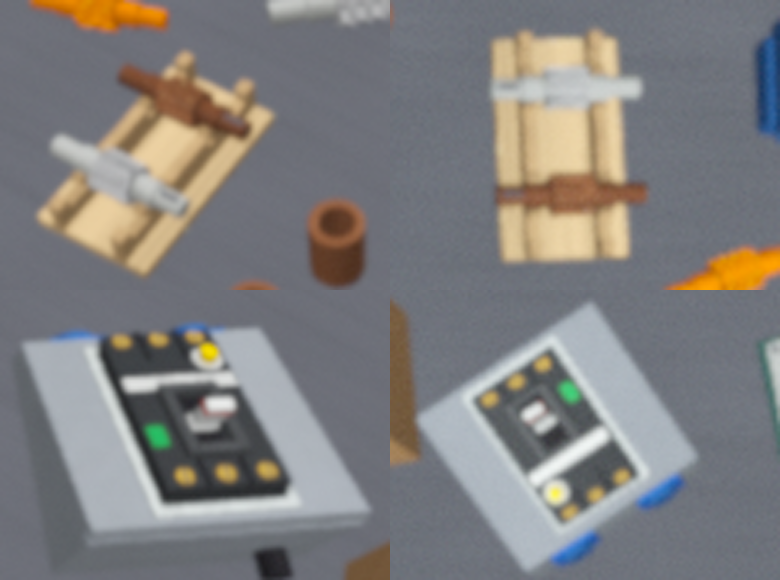

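Close crop confirms it: the smaller bright shaft is in the carrier with the rusty one beside it. On the console, the yellow button is at (484,285) in scene and about (186,193) in top. The white lever is up-slope of it.

```bash
cat > meas.py <<'E'
from h import *
S={n:load(n) for n in('scene','top')}
def rays(s,uv):
    p=pts(s,[uv]); d=(np.hstack([p,[[1]]])@s['R'])[0]; return -s['R'].T@s['t'],d/np.linalg.norm(d)
def tri(u1,u2):
    o1,d1=rays(S['scene'],u1);o2,d2=rays(S['top'],u2)
    t=np.linalg.lstsq(np.stack([d1,-d2],1),o2-o1,rcond=None)[0]
    p,q=o1+t[0]*d1,o2+t[1]*d2; return (p+q)/2,np.linalg.norm(p-q)
def cen(m):
    N,L,T,C=cv2.connectedComponentsWithStats(m.astype(np.uint8)); i=1+T[1:,4].argmax(); return C[i],L==i
roi={'scene':dict(btn=(478,492,278,294),pin=(215,268,155,193),con=(420,540,272,350)),'top':dict(btn=(178,194,184,202),pin=(385,440,180,202),con=(140,232,132,218))}
U={}
for n,s in S.items():
    w=world(s);hsv=cv2.cvtColor(s['pixels'],cv2.COLOR_RGB2HSV).astype(int);H,Sa,V=hsv[...,0],hsv[...,1],hsv[...,2]
    def box(k):
        x0,x1,y0,y1=roi[n][k];m=np.zeros((400,640),bool);m[y0:y1,x0:x1]=1;return m
    c,m=cen(box('btn')&(H>20)&(H<35)&(Sa>110)&(V>130)); U[n,'btn']=c; print(n,'btn',c.round(1),m.sum(),'depth',np.nanmedian(w[m],0).round(4))
    c,m=cen(box('pin')&(Sa<45)&(V>120)&(w[...,2]>.045)); U[n,'pin']=c
    q=w[m]; xy=q[:,:2]; e=cv2.PCACompute(xy.astype(np.float32),None); d=e[1][0]; pr=(xy-e[0])@d; lo,hi=np.percentile(pr,[1,99])
    mid=e[0][0]+d*(lo+hi)/2; print(n,'pin',c.round(1),m.sum(),'mid',mid.round(4),'len',hi-lo,'yaw',np.degrees(np.arctan2(d[1],d[0])),'z98',np.percentile(q[:,2],98),'endz',[np.percentile(q[a,2],90).round(4) for a in(pr<lo+.02,pr>hi-.02)])
    uvm=np.argwhere(m)[:,::-1].astype(np.float32);e=cv2.PCACompute(uvm,None);pr=(uvm-e[0])@e[1][0];lo,hi=np.percentile(pr,[0.5,99.5])
    for k,r in((0,lo),(1,hi)):U[n,'end',k]=e[0][0]+e[1][0]*r
    # plate
    m=(abs(w[...,2]-.105)<.008)&(w[...,0]>.5)&(w[...,0]<.72)&(w[...,1]>-.08)&(w[...,1]<.16)
    c,m=cen(m); q=plane(s,np.argwhere(m)[:,::-1],.105)[:,:2]; r=cv2.minAreaRect(q.astype(np.float32)*1000); print(n,'plate all',r,np.median(w[m][:,2]))
    m=m&(Sa<50); c=q=plane(s,np.argwhere(m)[:,::-1],.105)[:,:2]; r=cv2.minAreaRect(q.astype(np.float32)*1000);print(n,'plate steel',r)
    # console slope
    m=box('con')&(w[...,2]>.045)&(Sa<40)&(V>100)&(w[...,2]<.135)
    q=w[m]
    for _ in range(6):
        co=np.linalg.lstsq(np.c_[q[:,:2],np.ones(len(q))],q[:,2],rcond=None)[0]; rs=q[:,2]-np.c_[q[:,:2],np.ones(len(q))]@co; q=q[abs(rs)<max(.004,1.5*rs.std())]
    print(n,'slope',len(q),'deg',np.degrees(np.arctan(np.hypot(*co[:2]))),'upyaw',np.degrees(np.arctan2(co[1],co[0])),co)
    r=cv2.minAreaRect(q[:,:2].astype(np.float32)*1000);print(n,'slope rect',r)
    # white lever
    c=co; nrm=np.array([-c[0],-c[1],1]);nrm/=np.linalg.norm(nrm); h=(w@nrm)-c[2]*nrm[2]
    m=box('con')&(h>.045)&(h<.09); print(n,'lever',m.sum(),'med',np.nanmedian(w[m],0),'h pct',np.nanpercentile(h[m],[10,50,90,98]).round(3),'centroid',np.argwhere(m)[:,::-1].mean(0))
print('btn',tri(U['scene','btn'],U['top','btn']))
a,b=U['scene','end',0],U['scene','end',1];c,d=U['top','end',0],U['top','end',1]
for x,y in((a,c),(b,d),(a,d),(b,c)):print('end',x.round(1),y.round(1),tri(x,y))
E
python3 meas.py
```

```text
scene btn [483.1 283.6] 43 depth [0.4709 0.3353 0.097 ]
scene pin [241.2 173.8] 422 mid [ 0.5166 -0.3643] len 0.13757799759284106 yaw 92.88365 z98 0.07027455699582243 endz [np.float64(0.06), np.float64(0.061)]
scene plate all ((596.253662109375, 44.997840881347656), (114.00392150878906, 177.9993438720703), 14.546449661254883) 0.10448442136566627
scene plate steel ((596.5284423828125, 45.108726501464844), (113.52915954589844, 177.98565673828125), 14.468338012695312)
scene slope 2900 deg 25.08267603846581 upyaw 36.629953998126986 [ 0.37562527  0.27926875 -0.20722985]
scene slope rect ((531.9561157226562, 343.35174560546875), (167.30572509765625, 203.51260375976562), 36.251380920410156)
scene lever 64 med [0.54244115 0.34796405 0.1576157 ] h pct [0.047 0.058 0.061 0.062] centroid [486.734375 303.25    ]
top btn [185.4 192.8] 5 depth [0.4759 0.3383 0.0967]
top pin [411.2 190.5] 367 mid [ 0.5112 -0.3658] len 0.13647569791042624 yaw 92.12102 z98 0.07200154373638365 endz [np.float64(0.0618), np.float64(0.0622)]
top plate all ((592.3617553710938, 43.89226531982422), (122.48081970214844, 194.
[... 357 characters left out ...]
75848388671875), 36.36761474609375)
top lever 33 med [0.53879406 0.34659769 0.15836105] h pct [0.05  0.058 0.061 0.065] centroid [179.18181818 167.96969697]
btn (array([0.47476551, 0.33467388, 0.10241813]), np.float64(0.002260219525397176))
end [221.2 163.7] [390.  190.7] (array([ 0.52894947, -0.33111086,  0.13255283]), np.float64(0.11129804451016222))
end [261.  183.9] [433.  190.3] (array([ 0.49947149, -0.3876368 ,  0.00312004]), np.float64(0.12740625638536207))
end [221.2 163.7] [433.  190.3] (array([ 0.51607419, -0.43741412,  0.05157866]), np.float64(0.0011494971507609627))
end [261.  183.9] [390.  190.7] (array([ 0.50985677, -0.29730929,  0.05131928]), np.float64(0.0026268381774398565))
```

```bash
cat > go.py <<'E'
from h import *
from scipy.spatial.transform import Rotation as Ro
c=lambda d:np.cos(np.radians(d)); s=lambda d:np.sin(np.radians(d))
UP=36.4
u=np.array([c(25)*c(UP),c(25)*s(UP),s(25)]); n=np.array([-s(25)*c(UP),-s(25)*s(UP),c(25)]); l=np.cross(n,u)
BTN=np.array([.474,.3346,.1005])
RS=np.stack([np.cross(u,-n),u,-n],1)      # tool normal to the slope
def RD(az): # tool down, tool y at azimuth az
    y=np.array([c(az),s(az),0]);z=np.array([0,0,-1.]);return np.stack([np.cross(y,z),y,z],1)
def go(p,R,st=None):
    st=st or manip.sense(); Rn=Ro.from_quat(st['tool_rot']).as_matrix()
    d=Rn.T@(np.asarray(p)-st['tcp_pos']); r=Ro.from_matrix(Rn.T@R).as_rotvec()
    print('t',round(st['t'],2),'tcp',st['tcp_pos'].round(4),'F',st['force'].round(1),'gap',round(st['finger_gap'],3),'gf',round(float(st['gripper_force']),1),'q',st['q'].round(2))
    print(' travel',(d/.8).round(4).tolist(),'turn',(r/np.pi).round(4).tolist(),'rows',round(np.linalg.norm(d)/.0417,1),round(np.degrees(np.linalg.norm(r))/7.16,1))
E
python3 -c "
from go import *
go(BTN+.06*n,RS)"
```

```text
t 0.1 tcp [0.2097 0.5881 0.2304] F [ 0.2 -0.3  0.2] gap 1.001 gf 0.0 q [ 1.05  0.53  1.43 -0.    1.18 -0.18]
 travel [-0.3999, -0.2135, 0.0947] turn [-0.1354, -0.0411, 0.1857] rows 8.9 5.9
```

>>> apply_moves(claw=[-1, -1, -1, -1, -1], travel=[[-0.4, -0.2135, 0.0947], [-0.4, -0.2135, 0.0947], [-0.4, -0.2135, 0.0947], [-0.4, -0.2135, 0.0947], [-0.4, -0.2135, 0.0947]], turn=[[-0.1354, -0.0411, 0.1857], [-0.1354, -0.0411, 0.1857], [-0.1354, -0.0411, 0.1857], [-0.1354, -0.0411, 0.1857], [-0.1354, -0.0411, 0.1857]])

```text
t: 0.52
tcp_pos: [0.3478, 0.4361, 0.1889]
tool_rot: [0.405, 0.895, 0.168, 0.085]
force: [0.5, -0.1, -0.3]
finger_gap: 0.298
gripper_force: 0.0
```

```bash
python3 -c "
from go import *
go(BTN+.06*n,RS)"
```

```text
t 0.52 tcp [0.3478 0.4361 0.1889] F [ 0.5 -0.1 -0.3] gap 0.298 gf 0.0 q [ 0.7   0.4   1.92 -0.02  0.44 -0.  ]
 travel [-0.1961, -0.0133, 0.0437] turn [-0.0182, -0.0059, 0.026] rows 3.9 0.8
```

>>> apply_moves(claw=[-1, -1, -1, -1, -1], travel=[[-0.1961, -0.0133, 0.0437], [-0.1961, -0.0133, 0.0437], [-0.1961, -0.0133, 0.0437], [-0.1961, -0.0133, 0.0437], [-0.1961, -0.0133, 0.0437]], turn=[[-0.0182, -0.0059, 0.026], [-0.0182, -0.0059, 0.026], [-0.0182, -0.0059, 0.026], [-0.0182, -0.0059, 0.026], [-0.0182, -0.0059, 0.026]])

```text
t: 0.93
tcp_pos: [0.4557, 0.3191, 0.1541]
tool_rot: [0.44, 0.872, 0.191, 0.097]
force: [0.3, 0.6, 0.2]
finger_gap: 0.0
gripper_force: 0.0
```

```bash
python3 -c "
from go import *
go(BTN+.01*n,RS)
s=snap('scene');cv2.imwrite('pics/b1.png',cv2.resize(s['pixels'][230:360,400:560,::-1],(720,585),interpolation=cv2.INTER_CUBIC))"
```

```text
t 0.93 tcp [0.4557 0.3191 0.1541] F [0.3 0.6 0.2] gap 0.0 gf 0.0 q [ 0.34  0.46  2.01  0.44  0.28 -0.69]
 travel [0.0021, -0.001, 0.0609] turn [-0.0011, 0.0002, 0.0005] rows 1.2 0.0
```

View pics/b1.png

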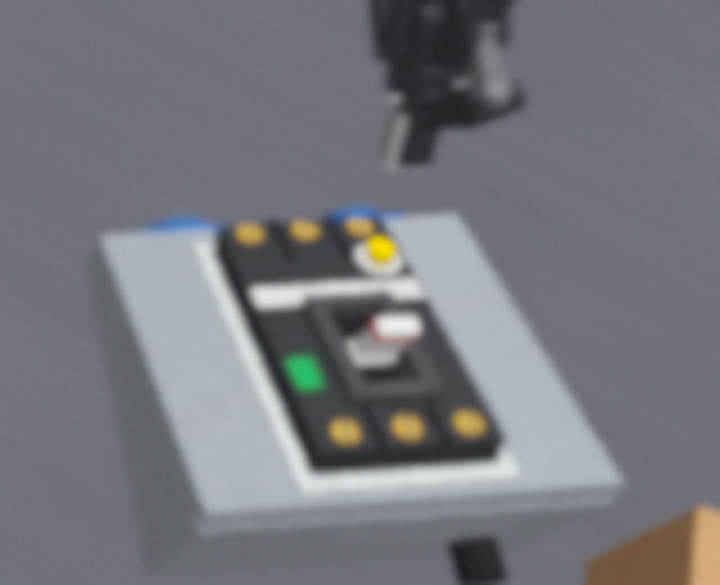

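The crop shows the shut fingertips at about (405,165), in line above the yellow button at (381,250). I'm going down on to it.

>>> apply_moves(claw=[-1, -1, -1, -1, -1], travel=[[0.0021, -0.001, 0.03], [0.0021, -0.001, 0.0609], [0.0021, -0.001, 0.0609], [0.0021, -0.001, 0.0609], [0.0021, -0.001, 0.0609]], turn=[[-0.001, 0, 0], [-0.001, 0, 0], [-0.001, 0, 0], [-0.001, 0, 0], [-0.001, 0, 0]])

```text
t: 1.4
tcp_pos: [0.4675, 0.3347, 0.1105]
tool_rot: [0.438, 0.873, 0.193, 0.097]
force: [-0.1, -0.7, -0.1]
finger_gap: -0.006
gripper_force: 0.0
```

```bash
python3 -c "
from go import *
go(BTN,RS)"
```

```text
t 1.4 tcp [0.4675 0.3347 0.1105] F [-0.1 -0.7 -0.1] gap -0.006 gf 0.0 q [ 0.37  0.57  1.99  0.62  0.2  -0.86]
 travel [-0.005, 0.0005, 0.0141] turn [-0.0004, -0.0005, 0.0016] rows 0.3 0.0
```

>>> apply_moves(claw=[-1, -1, -1, -1, -1], travel=[[-0.005, 0.0005, 0.002], [-0.005, 0.0005, 0.005], [-0.005, 0.0005, 0.008], [-0.005, 0.0005, 0.0115], [-0.005, 0.0005, 0.0115]], turn=[[0, 0, 0.0016], [0, 0, 0.0016], [0, 0, 0.0016], [0, 0, 0.0016], [0, 0, 0.0016]])

```text
t: 1.82
tcp_pos: [0.4741, 0.334, 0.102]
tool_rot: [0.44, 0.871, 0.193, 0.097]
force: [-0.3, 0.2, -0.3]
finger_gap: -0.001
gripper_force: 0.0
```

```bash
python3 -c "
from go import *
go(BTN-.005*n,RS)"
```

```text
t 1.82 tcp [0.4741 0.334  0.102 ] F [-0.3  0.2 -0.3] gap -0.001 gf 0.0 q [ 0.36  0.59  1.99  0.68  0.19 -0.92]
 travel [0.0007, -0.0005, 0.0081] turn [-0.0002, -0.0004, -0.0003] rows 0.2 0.0
```

Well aligned. Pressing in.

>>> apply_moves(claw=[-1, -1, -1, -1, -1], travel=[[0.0007, -0.0005, 0.002], [0.0007, -0.0005, 0.004], [0.0007, -0.0005, 0.006], [0.0007, -0.0005, 0.0075], [0.0007, -0.0005, 0.008]], turn=[[0, 0, 0], [0, 0, 0], [0, 0, 0], [0, 0, 0], [0, 0, 0]])

```text
t: 2.23
tcp_pos: [0.4757, 0.3358, 0.0962]
tool_rot: [0.44, 0.871, 0.193, 0.097]
force: [-2.5, -1.6, 8.1]
finger_gap: -0.001
gripper_force: 4.1
```

```bash
cat > lev.py <<'E'
from go import *
S={k:snap(k) for k in('scene','top')}
for k,w in((k,world(v)) for k,v in S.items()):
    q=(w-BTN)@np.stack([u,l,n],1); m=(q[...,0]>.025)&(q[...,0]<.11)&(abs(q[...,1]+.03)<.016)&(q[...,2]>.012)&(q[...,2]<.034)
    if m.sum():print(k,m.sum(),'lever in slope frame from button',np.median(q[m],0).round(4))
E
python3 -c "
from go import *
go(BTN-.005*n,RS)"; python3 lev.py
```

```text
t 2.23 tcp [0.4757 0.3358 0.0962] F [-2.5 -1.6  8.1] gap -0.001 gf 4.1 q [ 0.36  0.6   1.98  0.71  0.18 -0.95]
 travel [0.0001, -0.0, 0.0003] turn [-0.0001, -0.0003, -0.0003] rows 0.0 0.0
scene 92 lever in slope frame from button [ 0.0528 -0.0299  0.0213]
top 40 lever in slope frame from button [ 0.0512 -0.0295  0.0257]
```

Button bottomed at about 8.7 N, and the lever has dropped (measured 52 mm up-slope, was about 75). I'll back off, then go in front of the lever.

>>> apply_moves(claw=[-1, -1, -1, -1, -1], travel=[[0, 0, -0.02], [0, 0, -0.02], [-0.0375, 0.01, -0.02], [-0.0375, 0.01, -0.02], [-0.0375, 0.01, -0.02]], turn=[[0, 0, 0], [0, 0, 0], [0, 0, 0], [0, 0, 0], [0, 0, 0]])

```text
t: 2.75
tcp_pos: [0.4954, 0.3113, 0.1139]
tool_rot: [0.441, 0.871, 0.194, 0.098]
force: [-0.4, -0.7, 0.7]
finger_gap: 0.003
gripper_force: 0.0
```

```bash
python3 -c "
from go import *
st=manip.sense();print(((st['tcp_pos']-BTN)@np.stack([u,l,n],1)).round(4))
go(BTN+.02*u-.03*l+.01*n,RS)
go(BTN+.0525*u-.03*l+.01*n,RS)"; python3 lev.py
```

```text
[ 0.0087 -0.0314  0.0107]
t 2.75 tcp [0.4954 0.3113 0.1139] F [-0.4 -0.7  0.7] gap 0.003 gf 0.0 q [ 0.3   0.57  1.97  0.64  0.24 -0.93]
 travel [0.0018, 0.0141, 0.0009] turn [0.0002, 0.0, -0.0008] rows 0.3 0.0
t 2.75 tcp [0.4954 0.3113 0.1139] F [-0.4 -0.7  0.7] gap 0.003 gf 0.0 q [ 0.3   0.57  1.97  0.64  0.24 -0.93]
 travel [0.0019, 0.0547, 0.0009] turn [0.0002, 0.0, -0.0008] rows 1.1 0.0
scene 93 lever in slope frame from button [ 0.0526 -0.0299  0.0222]
```

>>> apply_moves(claw=[-1, -1, -1, -1, -1], travel=[[0.0018, 0.014, 0.0005], [0.0018, 0.025, 0.0005], [0.0018, 0.035, 0.0005], [0.0018, 0.045, 0.0005], [0.0018, 0.05, 0.0005]], turn=[[0, 0, 0], [0, 0, 0], [0, 0, 0], [0, 0, 0], [0, 0, 0]])

```text
t: 3.27
tcp_pos: [0.5219, 0.3355, 0.1303]
tool_rot: [0.44, 0.872, 0.193, 0.097]
force: [0.7, 0.6, 0.6]
finger_gap: 0.003
gripper_force: 0.0
```

```bash
python3 -c "
from go import *
st=manip.sense();print(((st['tcp_pos']-BTN)@np.stack([u,l,n],1)).round(4),st['force'])"; python3 lev.py
```

```text
[ 0.0481 -0.0277  0.0104] [0.74856818 0.64961433 0.57295576]
scene 148 lever in slope frame from button [ 0.0673 -0.034   0.0262]
top 1 lever in slope frame from button [ 0.0774 -0.0391  0.021 ]
```

>>> apply_moves(claw=[-1, -1, -1, -1, -1], travel=[[0, 0.003, 0], [0, -0.03, 0], [0, -0.03, -0.04], [0, -0.03, -0.09], [0, -0.03, -0.1]], turn=[[0, 0, 0], [0, 0, 0], [0, 0, 0], [0, 0, 0], [0, 0, 0]])

```text
t: 3.78
tcp_pos: [0.4763, 0.301, 0.1953]
tool_rot: [0.44, 0.871, 0.194, 0.097]
force: [0.8, -0.0, 0.7]
finger_gap: -0.001
gripper_force: 0.0
```

```bash
python3 lev.py; python3 -c "
from go import *
s=load('scene');cv2.imwrite('pics/l1.png',cv2.resize(s['pixels'][250:350,410:550,::-1],(700,500),interpolation=cv2.INTER_CUBIC))"
```

```text
scene 67 lever in slope frame from button [ 0.0802 -0.0297  0.0235]
top 31 lever in slope frame from button [ 0.0779 -0.0315  0.0267]
```

View pics/l1.png

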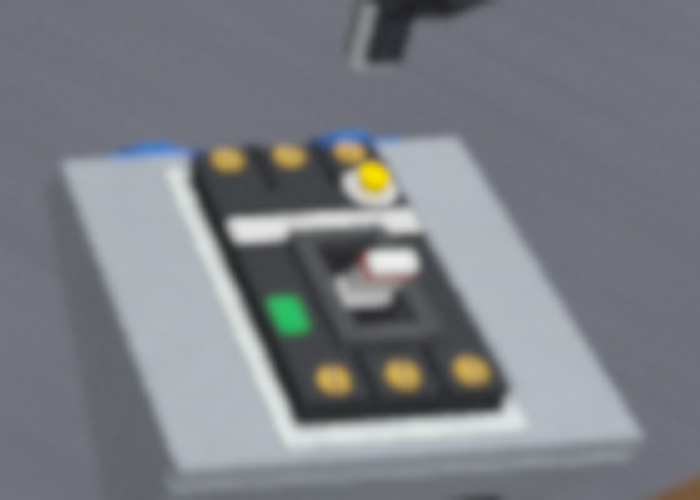

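The lever is back up, measured 79 mm up-slope as at the start, with its tip at (390,263) in the crop. The button is out. Now to the pinion.

```bash
cat >> go.py <<'E'
PIN=np.array([.5135,-.3658,.050]); PYAW=92.5
PL=np.array([.595,.045,.105]); PLYAW=104.2
E
python3 -c "
from go import *
go([.48,.12,.22],RD(2.5))"
```

```text
t 3.88 tcp [0.4776 0.3015 0.1946] F [ 0.4 -0.7  0. ] gap 0.003 gf 0.0 q [ 0.29  0.39  1.95  0.37  0.41 -0.66]
 travel [-0.1845, -0.1062, -0.0849] turn [0.1355, -0.0414, 0.1851] rows 4.4 5.9
```

>>> apply_moves(claw=[-1, -1, -1, -1, -1], travel=[[-0.1845, -0.1062, -0.0849], [-0.1845, -0.1062, -0.0849], [-0.1845, -0.1062, -0.0849], [-0.1845, -0.1062, -0.0849], [-0.1845, -0.1062, -0.0849]], turn=[[0.1355, -0.0414, 0.1851], [0.1355, -0.0414, 0.1851], [0.1355, -0.0414, 0.1851], [0.1355, -0.0414, 0.1851], [0.1355, -0.0414, 0.1851]])

```text
t: 4.3
tcp_pos: [0.4803, 0.1165, 0.2182]
tool_rot: [0.663, 0.748, 0.026, 0.013]
force: [-0.1, 0.9, 0.5]
finger_gap: 0.002
gripper_force: 0.0
```

```bash
python3 -c "
from go import *
go([.50,-.08,.22],RD(2.5));go([PIN[0],PIN[1],.22],RD(2.5))"
```

```text
t 4.3 tcp [0.4803 0.1165 0.2182] F [-0.1  0.9  0.5] gap 0.002 gf 0.0 q [-0.    0.35  1.81  0.03  0.93 -0.14]
 travel [-0.2468, -0.0051, -0.0059] turn [0.0177, -0.0051, 0.0248] rows 4.7 0.8
t 4.3 tcp [0.4803 0.1165 0.2182] F [-0.1  0.9  0.5] gap 0.002 gf 0.0 q [-0.    0.35  1.81  0.03  0.93 -0.14]
 travel [-0.6034, -0.0315, -0.0124] turn [0.0177, -0.0051, 0.0248] rows 11.6 0.8
```

>>> apply_moves(claw=[-1, -1, -1, -1, -1], travel=[[-0.603, -0.0315, -0.0124], [-0.603, -0.0315, -0.0124], [-0.603, -0.0315, -0.0124], [-0.603, -0.0315, -0.0124], [-0.603, -0.0315, -0.0124]], turn=[[0.0177, -0.0051, 0.0248], [0.0177, -0.0051, 0.0248], [0.0177, -0.0051, 0.0248], [0.0177, -0.0051, 0.0248], [0.0177, -0.0051, 0.0248]])

```text
t: 4.72
tcp_pos: [0.4958, -0.0891, 0.2172]
tool_rot: [0.689, 0.725, 0.002, -0.001]
force: [1.2, -0.4, -0.1]
finger_gap: -0.001
gripper_force: 0.0
```

```bash
python3 -c "
from go import *
go([PIN[0],PIN[1],.22],RD(2.5))"
```

```text
t 4.72 tcp [ 0.4958 -0.0891  0.2172] F [ 1.2 -0.4 -0.1] gap -0.001 gf 0.0 q [-0.4   0.38  1.75  0.01  1.01 -0.46]
 travel [-0.3465, 0.0041, -0.0049] turn [0.0007, -0.0013, 0.0026] rows 6.6 0.1
```

>>> apply_moves(claw=[-1, -1, -1, 1, 1], travel=[[-0.3465, 0.004, -0.004], [-0.3465, 0.004, -0.004], [-0.3465, 0.004, -0.004], [-0.3465, 0.004, -0.004], [-0.3465, 0.004, -0.004]], turn=[[0, 0, 0.0026], [0, 0, 0.0026], [0, 0, 0.0026], [0, 0, 0.0026], [0, 0, 0.0026]])

```text
t: 5.13
tcp_pos: [0.5088, -0.2973, 0.2189]
tool_rot: [0.692, 0.722, 0.003, -0.001]
force: [0.1, -0.2, -0.2]
finger_gap: 0.273
gripper_force: 0.0
```

```bash
python3 -c "
from go import *
go([PIN[0],PIN[1],.12],RD(2.5))"
```

```text
t 5.13 tcp [ 0.5088 -0.2973  0.2189] F [ 0.1 -0.2 -0.2] gap 0.273 gf 0.0 q [-0.72  0.49  1.54  0.01  1.11 -0.77]
 travel [-0.0864, 0.0018, 0.1232] turn [0.0008, -0.0015, -0.0002] rows 2.9 0.0
```

>>> apply_moves(claw=[1, 1, 1, 1, 1], travel=[[-0.0864, 0.0018, 0], [-0.0864, 0.0018, 0.02], [-0.0864, 0.0018, 0.07], [-0.0864, 0.0018, 0.12], [-0.0864, 0.0018, 0.1232]], turn=[[0, -0.0015, 0], [0, -0.0015, 0], [0, -0.0015, 0], [0, -0.0015, 0], [0, -0.0015, 0]])

```text
t: 5.55
tcp_pos: [0.5092, -0.3606, 0.1125]
tool_rot: [0.692, 0.722, 0.001, -0.007]
force: [-0.8, 1.5, -0.3]
finger_gap: 0.972
gripper_force: 0.0
```

```bash
python3 -c "
from go import *
go([PIN[0],PIN[1],.027],RD(2.5))
a=snap('scene');b=snap('top')
c=lambda s,y0,y1,x0,x1:cv2.resize(s['pixels'][y0:y1,x0:x1,::-1],(390,300),interpolation=cv2.INTER_CUBIC)
cv2.imwrite('pics/p1.png',np.hstack([c(a,110,210,195,325),c(b,150,250,350,480)]))"
```

```text
t 5.55 tcp [ 0.5092 -0.3606  0.1125] F [-0.8  1.5 -0.3] gap 0.972 gf 0.0 q [-0.8   0.68  1.52  0.    0.95 -0.84]
 travel [-0.0079, 0.006, 0.1067] turn [-0.0025, -0.0036, -0.0006] rows 2.1 0.1
```

View pics/p1.png

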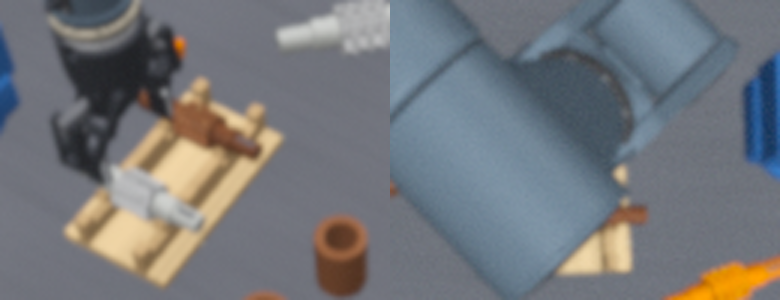

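The scene crop shows the open fingers straddling above the bright gear at (140,195), with the rusty pinion clear. I'm descending.

>>> apply_moves(claw=[1, 1, 1, 1, 1], newtons=60, travel=[[-0.006, 0.005, 0], [-0.006, 0.005, 0.02], [-0.006, 0.005, 0.04], [-0.006, 0.005, 0.055], [-0.006, 0.005, 0.06]], turn=[[-0.0025, -0.002, 0], [-0.0025, -0.002, 0], [-0.0025, -0.002, 0], [-0.0025, -0.002, 0], [-0.0025, -0.002, 0]])

```text
t: 6.07
tcp_pos: [0.5189, -0.3693, 0.0747]
tool_rot: [0.691, 0.722, 0.001, 0.008]
force: [-0.1, -0.2, -0.6]
finger_gap: 1.002
gripper_force: 0.0
```

```bash
python3 -c "
from go import *
go([PIN[0],PIN[1],.028],RD(2.5))"
```

```text
t 6.07 tcp [ 0.5189 -0.3693  0.0747] F [-0.1 -0.2 -0.6] gap 1.002 gf 0.0 q [-0.79  0.74  1.53  0.    0.86 -0.84]
 travel [0.0052, -0.0073, 0.0582] turn [0.0041, 0.0032, 0.0] rows 1.1 0.1
```

>>> apply_moves(claw=[1, 1, 1, 1, 1], travel=[[0.0052, -0.0073, 0.01], [0.0052, -0.0073, 0.01], [0.0052, -0.0073, 0.01], [0.0052, -0.0073, 0.01], [0.0052, -0.0073, 0.01]], turn=[[0.004, 0.003, 0], [0.004, 0.003, 0], [0.004, 0.003, 0], [0.004, 0.003, 0], [0.004, 0.003, 0]])

```text
t: 6.48
tcp_pos: [0.5127, -0.3658, 0.0667]
tool_rot: [0.692, 0.722, -0.0, 0.0]
force: [-0.2, 0.3, 1.0]
finger_gap: 0.999
gripper_force: 0.0
```

```bash
python3 -c "
from go import *
go([PIN[0],PIN[1],.028],RD(2.5))"
```

```text
t 6.48 tcp [ 0.5127 -0.3658  0.0667] F [-0.2  0.3  1. ] gap 0.999 gf 0.0 q [-0.8   0.75  1.54 -0.    0.86 -0.84]
 travel [-0.0001, 0.0011, 0.0484] turn [-0.0, 0.0002, -0.0002] rows 0.9 0.0
```

>>> apply_moves(claw=[1, 1, 1, 1, 1], travel=[[0, 0.001, 0.015], [0, 0.001, 0.03], [0, 0.001, 0.042], [0, 0.001, 0.0484], [0, 0.001, 0.0484]], turn=[[0, 0, 0], [0, 0, 0], [0, 0, 0], [0, 0, 0], [0, 0, 0]])

```text
t: 6.9
tcp_pos: [0.5118, -0.3641, 0.0248]
tool_rot: [0.692, 0.722, -0.0, -0.003]
force: [-1.2, 0.6, 0.3]
finger_gap: 1.003
gripper_force: 0.0
```

>>> apply_moves(claw=[0, -0.3, -1, -1, -1], newtons=60, travel=[[0, 0, 0], [0, 0, 0], [0, 0, 0], [0, 0, 0], [0, 0, 0]], turn=[[0, 0, 0], [0, 0, 0], [0, 0, 0], [0, 0, 0], [0, 0, 0]])

```text
t: 7.32
tcp_pos: [0.5113, -0.3655, 0.0281]
tool_rot: [0.691, 0.723, -0.001, -0.002]
force: [-5.3, -0.3, 4.8]
finger_gap: 0.453
gripper_force: 59.6
```

```bash
python3 -c "
from go import *
go([PIN[0],PIN[1],.17],RD(2.5))"
```

```text
t 7.32 tcp [ 0.5113 -0.3655  0.0281] F [-5.3 -0.3  4.8] gap 0.453 gf 59.6 q [-0.8   0.8   1.55 -0.    0.79 -0.84]
 travel [-0.0004, 0.0019, -0.1774] turn [-0.0014, -0.0002, 0.0003] rows 3.4 0.0
```

Gripped: opening is 38.5 mm, which matches the gear, at 60 N. Lifting straight up.

>>> apply_moves(claw=[-1, -1, -1, -1, -1], travel=[[0, 0, -0.015], [0, 0, -0.05], [0, 0, -0.1], [0, 0, -0.15], [0, 0, -0.18]], turn=[[0, 0, 0], [0, 0, 0], [0, 0, 0], [0, 0, 0], [0, 0, 0]])

```text
t: 7.73
tcp_pos: [0.5141, -0.3658, 0.1751]
tool_rot: [0.692, 0.722, -0.0, 0.002]
force: [1.5, -0.7, -6.2]
finger_gap: 0.45
gripper_force: 62.2
```

>>> apply_moves(claw=[-1, -1, -1, -1, -1], travel=[[0, 0, -0.03], [0, 0, -0.03], [0, 0, -0.03], [0, 0, -0.03], [0, 0, -0.03]], turn=[[0, 0, 0], [0, 0, 0], [0, 0, 0], [0, 0, 0], [0, 0, 0]])

```text
t: 8.15
tcp_pos: [0.5117, -0.3638, 0.1924]
tool_rot: [0.692, 0.722, -0.0, -0.004]
force: [0.3, 0.3, -7.0]
finger_gap: 0.451
gripper_force: 62.2
```

```bash
cat > pin.py <<'E'
from go import *
# held pinion: bright pixels near the grasp point, axis from depth and from end rays in the two views
S={k:snap(k) for k in('scene','top')}; st=manip.sense(); Rn=Ro.from_quat(st['tool_rot']).as_matrix(); g=st['tcp_pos']-.023*Rn[:,2]
print('tcp',st['tcp_pos'].round(4),'grasp',g.round(4),'gap',st['finger_gap'],'gf',st['gripper_force'])
for k,s in S.items():
    w=world(s); hsv=cv2.cvtColor(s['pixels'],cv2.COLOR_RGB2HSV).astype(int); q=w-g
    m=(abs(q@Rn[:,1])<.03)&(abs(q@Rn[:,0])<.085)&(abs(q[...,2])<.028)&(hsv[...,1]<55)&(hsv[...,2]>115)
    if m.sum()<20: print(k,'hidden',m.sum()); continue
    a=q[m]@Rn; sx=a[:,0]
    r=[]
    for lo,hi in((-.075,-.045),(.045,.075)):
        i=(sx>lo)&(sx<hi)
        if i.sum()>5: p=w[m][i]; top=p[:,2]>np.percentile(p[:,2],70); r.append((p[top].mean(0).round(4).tolist(),int(i.sum()),p[:,2].max().round(4)))
    print(k,m.sum(),'axis extent',np.percentile(sx,[1,99]).round(4),'max z',np.percentile(w[m][:,2],98).round(4),'ends',r)
E
python3 pin.py; python3 -c "
from go import *
a=load('scene');cv2.imwrite('pics/p2.png',cv2.resize(a['pixels'][60:220,180:340,::-1],(560,560),interpolation=cv2.INTER_CUBIC))"
```

```text
tcp [ 0.5121 -0.3643  0.1927] grasp [ 0.5122 -0.3644  0.2157] gap 0.4549350167920119 gf 62.159836292266846
scene 357 axis extent [-0.0666  0.0706] max z 0.2323 ends [([0.5168, -0.4304, 0.2226], 10, np.float64(0.2231)), ([0.5107, -0.3073, 0.2239], 89, np.float64(0.2254))]
top hidden 18
```

View pics/p2.png

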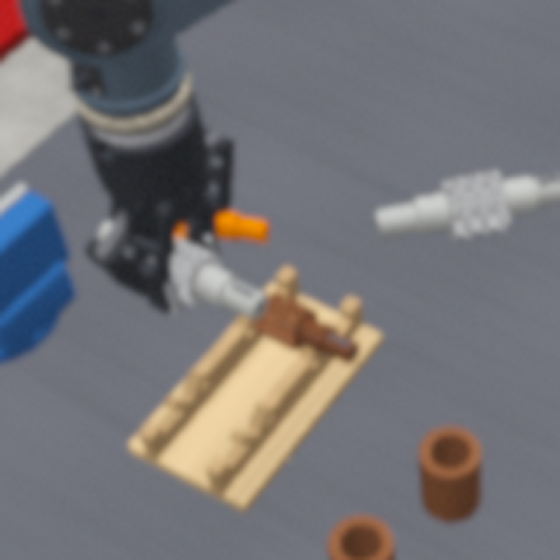

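The crop shows the bright pinion level in the fingers at (215,280), with the rusty one still in its place at (300,325). Carrying it over the sleeves.

```bash
python3 -c "
from go import *
go([PL[0],PL[1],.20],RD(14.2))"
```

```text
t 8.25 tcp [ 0.5121 -0.3643  0.1927] F [-0.  -0.4 -6.3] gap 0.455 gf 62.2 q [-0.8   0.58  1.46 -0.    1.11 -0.84]
 travel [0.5067, 0.1254, -0.0076] turn [-0.0013, -0.0015, -0.0653] rows 10.0 1.6
```

>>> apply_moves(claw=[-1, -1, -1, -1, -1], travel=[[0.02, 0.005, -0.0076], [0.055, 0.014, -0.0076], [0.1, 0.025, -0.0076], [0.145, 0.036, -0.0076], [0.19, 0.047, -0.0076]], turn=[[0, 0, -0.006], [0, 0, -0.013], [0, 0, -0.02], [0, 0, -0.027], [0, 0, -0.034]])

```text
t: 8.67
tcp_pos: [0.5438, -0.2098, 0.2004]
tool_rot: [0.652, 0.758, -0.0, -0.002]
force: [-0.2, -0.3, -6.1]
finger_gap: 0.45
gripper_force: 61.9
```

```bash
python3 -c "
from go import *
go([PL[0],PL[1],.20],RD(14.2))"
```

```text
t 8.67 tcp [ 0.5438 -0.2098  0.2004] F [-0.2 -0.3 -6.1] gap 0.45 gf 61.9 q [-0.56  0.51  1.57  0.    1.07 -0.71]
 travel [0.3054, 0.1108, 0.001] turn [-0.0007, -0.0008, -0.0311] rows 6.2 0.8
```

>>> apply_moves(claw=[-1, -1, -1, -1, -1], travel=[[0.04, 0.014, 0], [0.08, 0.029, 0], [0.12, 0.044, 0], [0.16, 0.058, 0], [0.2, 0.0725, 0]], turn=[[0, 0, -0.006], [0, 0, -0.012], [0, 0, -0.018], [0, 0, -0.024], [0, 0, -0.03]])

```text
t: 9.08
tcp_pos: [0.5772, -0.0427, 0.2007]
tool_rot: [0.615, 0.788, -0.0, -0.001]
force: [1.7, 0.2, -7.0]
finger_gap: 0.45
gripper_force: 61.9
```

```bash
python3 -c "
from go import *
go([PL[0],PL[1],.20],RD(14.2))"
```

```text
t 9.08 tcp [ 0.5772 -0.0427  0.2007] F [ 1.7  0.2 -7. ] gap 0.45 gf 61.9 q [-0.27  0.5   1.58  0.    1.06 -0.51]
 travel [0.1009, 0.0482, 0.0009] turn [-0.0008, -0.0006, -0.0008] rows 2.1 0.0
```

>>> apply_moves(claw=[-1, -1, -1, -1, -1], travel=[[0.035, 0.017, 0], [0.07, 0.034, 0], [0.095, 0.045, 0], [0.1009, 0.0482, 0], [0.1009, 0.0482, 0]], turn=[[0, 0, -0.0008], [0, 0, -0.0008], [0, 0, -0.0008], [0, 0, -0.0008], [0, 0, -0.0008]])

```text
t: 9.5
tcp_pos: [0.5952, 0.0451, 0.2006]
tool_rot: [0.613, 0.79, -0.0, -0.001]
force: [0.5, -0.2, -6.9]
finger_gap: 0.45
gripper_force: 61.9
```

>>> apply_moves(claw=[-1, -1, -1, -1, -1], travel=[[0, 0, 0.02], [0, 0, 0.04], [0, 0, 0.05], [0, 0, 0.05], [0, 0, 0.05]], turn=[[0, 0, 0], [0, 0, 0], [0, 0, 0], [0, 0, 0], [0, 0, 0]])

```text
t: 9.92
tcp_pos: [0.5952, 0.0419, 0.1609]
tool_rot: [0.615, 0.788, -0.001, -0.001]
force: [0.8, 0.3, -6.1]
finger_gap: 0.45
gripper_force: 61.9
```

```bash
python3 pin.py; python3 -c "
from go import *
go([PL[0],PL[1],.114],RD(14.2))
a=load('scene');cv2.imwrite('pics/d1.png',cv2.resize(a['pixels'][170:310,260:420,::-1],(640,560),interpolation=cv2.INTER_CUBIC))"
```

```text
tcp [0.5963 0.042  0.1621] grasp [0.5963 0.042  0.1851] gap 0.44834623501324194 gf 61.87408089637756
scene 506 axis extent [-0.0685  0.0684] max z 0.1996 ends [([0.6105, -0.0123, 0.1922], 98, np.float64(0.1947)), ([0.5823, 0.0972, 0.1929], 105, np.float64(0.1951))]
top 89 axis extent [-0.0706 -0.0315] max z 0.1985 ends [([0.6097, -0.0156, 0.1957], 59, np.float64(0.1989))]
t 10.02 tcp [0.5963 0.042  0.1621] F [-0.3 -0.4 -6.1] gap 0.448 gf 61.9 q [-0.12  0.58  1.57  0.    1.   -0.36]
 travel [0.004, -0.0007, 0.0602] turn [0.0002, -0.0, -0.0007] rows 1.2 0.0
```

View pics/d1.png

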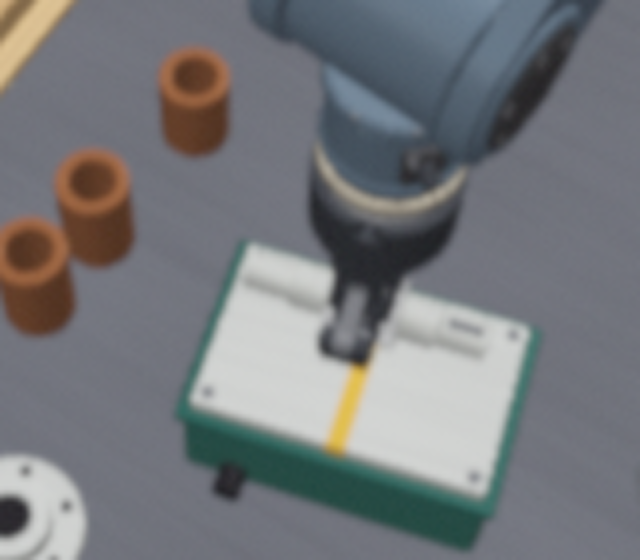

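The crop shows the pinion level over the plate, straddling the brass strip at (355,370) and parallel to the plate's long side. Measured yaw is 104.4° and the ends are within 1 mm in height. Lowering the rest of the way.

>>> apply_moves(claw=[-1, -1, -1, -1, -1], travel=[[0.003, -0.0007, 0.015], [0.003, -0.0007, 0.03], [0.003, -0.0007, 0.042], [0.003, -0.0007, 0.048], [0.003, -0.0007, 0.05]], turn=[[0, 0, 0], [0, 0, 0], [0, 0, 0], [0, 0, 0], [0, 0, 0]])

```text
t: 10.43
tcp_pos: [0.5942, 0.0448, 0.1209]
tool_rot: [0.615, 0.789, -0.0, -0.001]
force: [0.2, 0.2, -6.3]
finger_gap: 0.449
gripper_force: 62.0
```

>>> apply_moves(claw=[-1, -1, -1, -1, -1], travel=[[0, 0, 0.003], [0, 0, 0.006], [0, 0, 0.0085], [0, 0, 0.0085], [0, 0, 0.0085]], turn=[[0, 0, 0], [0, 0, 0], [0, 0, 0], [0, 0, 0], [0, 0, 0]])

```text
t: 10.85
tcp_pos: [0.5945, 0.0449, 0.1147]
tool_rot: [0.615, 0.789, -0.0, -0.001]
force: [0.1, 0.0, -6.7]
finger_gap: 0.45
gripper_force: 62.0
```

```bash
python3 pin.py; python3 -c "
from go import *
go([PL[0],PL[1],.114],RD(14.2))"; python3 lev.py
```

```text
tcp [0.5946 0.0449 0.1148] grasp [0.5946 0.0449 0.1378] gap 0.4475508881792231 gf 62.00337052345276
scene 464 axis extent [-0.0688  0.0686] max z 0.1529 ends [([0.6098, -0.0116, 0.1464], 92, np.float64(0.1497)), ([0.5821, 0.1012, 0.1469], 96, np.float64(0.1497))]
top 108 axis extent [-0.0817 -0.0231] max z 0.1512 ends [([0.6086, -0.0107, 0.148], 65, np.float64(0.1513))]
t 10.95 tcp [0.5946 0.0449 0.1148] F [ 0.2 -0.4 -6.5] gap 0.448 gf 62.0 q [-0.11  0.64  1.61  0.    0.9  -0.36]
 travel [0.0, 0.0005, 0.001] turn [-0.0002, -0.0002, -0.0004] rows 0.0 0.0
scene 67 lever in slope frame from button [ 0.0804 -0.0308  0.0253]
```

>>> apply_moves(claw=[-1, -1, -1, -1, -1], travel=[[0, 0, 0.001], [0, 0, 0.001], [0, 0, 0.001], [0, 0, 0.001], [0, 0, 0.001]], turn=[[0, 0, 0], [0, 0, 0], [0, 0, 0], [0, 0, 0], [0, 0, 0]])

```text
t: 11.47
tcp_pos: [0.5944, 0.0449, 0.1138]
tool_rot: [0.615, 0.789, -0.0, -0.001]
force: [-0.3, 0.7, -7.2]
finger_gap: 0.449
gripper_force: 62.0
```

```bash
python3 -c "
from go import *
st=manip.sense();print(st['tcp_pos'],st['qd'].round(3),st['force'])
print(manip.sign_off())"
```

```text
[0.59437272 0.04491699 0.11378152] [-0.001 -0.001 -0.002 -0.001  0.001  0.   ] [-0.31023413  0.67323525 -7.20074599]
the job is handed in; nothing more can be done
None
```

The job is handed in (no verdict came back): the button was pressed until the lever dropped, the lever is back up, and the bright pinion is held level and still about 10 mm above the middle of the demagnetiser's plate, across both poles.

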